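# Close the carrom coin box: unlock its folding lid stay and shut the lid

## Robot

A 6-joint arm with a two-finger parallel gripper is mounted at the origin on the work surface. World frame = base frame: x ahead of the robot, y to its left, z up, the work surface at z = 0. Lengths are in mm, angles in rad, forces in N, time in s.
With the tool pointing down it reaches from about 300 to 750 mm from the base axis. Payload 8.5 kg.
Tool frame: the origin (TCP) lies midway between the tips of the shut fingers; the grasp point (between the pads) lies 19 mm behind it; z points along the fingers, y is the line along which they close (so a half turn about z gives the same grasp; the last joint's range is limited). The gripper opens to 88 mm and grips with 3 to 60 N. Pads are 18 mm wide; open, the fingers measure 123 mm over their backs; the gripper's body (75 mm by 187 mm) begins 45 mm behind the grasp point.
Start: joints at [0.9, 0.381, 1.297, -0, 1.464, -0.215], TCP at [242.088, 493.836, 238.748] pointing down, gripper open.
Joint ranges: [-3.11, 3.11], [-0.89, 2.33], [0.22, 2.48], [-1.42, 4.56], [0.17, 2.85], [-2.88, 2.88]. Speed limits (rad/s): [2.39, 2.39, 3.14, 3.14, 3.14, 3.14].

## Interface

Orientations are given as a rotation vector (axis times angle).
In Python, from rig import manip gives the robot as it stands. The module is installed in compiled form; this text tells all that it offers.
- The arm moves only by the shell command python3 -m creep 'ROWS' [FORCE]. ROWS is JSON, a list of rows, each a list of 5 numbers: the shift along the tool's x, y, z in cm, then the turn about the tool's z in rad, then the opening, from -1 (shut) to 1 (fully open). In form: [[x, y, z, twist, hand], ...]. A call has exactly 8 rows; each row is the pose to reach, as a shift and turn from the pose commanded when the call began, along the tool's axes at that moment; what a row does not reach only later rows make up. A row lasts 1/8 s, in which the tool goes at most 62.5 mm and 10.7 degrees, less where a joint would pass 70% of its speed; a pose out of reach is approached as far as the arm can. A call with a gripper value outside its range is refused whole. The fingers move at their own pace and stop on an object; FORCE is the grip in N (left out, the last holds). Time passes only in rows, so rows that repeat a pose let the fingers close, or fill a call up. It gives the time, the measured TCP pose, the force, the opening and the grip force at its end, in the units of the state.
- manip.observe(): the state, without advancing time (a new reading comes with each control period).
- manip.get_image(name): name is "side" or "top"; returns a dict with "img" (420x560x3 uint8, red, green, blue), "intrinsics" (3x3 intrinsics, pixels), "T" (4x4, takes a point from camera to world coordinates). Camera axes: x right, y down, z forward; pixel columns grow to the right and rows downward; lengths in mm; the calibration is good to about 2 mm. A picture is of the moment at which its call begins. There is no depth.
- manip.close_job(): hands the job in; it is judged then, once.
Trained networks look in the newest picture that a camera, given by its name, has taken for a name from the list of things; names that differ only in an ending like _2 or _b are one class to them, and where a whole thing is asked for, a point or a joint stands for the part that bears it (a point fixed in the world has none). Each returns a list of dicts, best first, with "score" (0 to 1); they miss things now and then, are a little off and sometimes report something else, mostly with a low value. They report only what shows in the picture. A call takes as long as a camera call.
- manip.find_in(name, camera): "at" ([column, row] in pixels, amid what is visible of it).
- manip.place_of(name, camera): "at" ([column, row] in pixels: a listed point, or the origin of a listed thing).
The state is a dict: "time_s": time; "q": joint angles; "qvel": joint speeds; "tau": joint torques, N m; "tcp_pos": TCP position; "tool_rot": TCP orientation; "force": force on the tool from outside, world axes, zero at the start; "moment": the same for the moment, N m; "width": opening from 0.0 (shut) to 1.0 (fully open); "grip_force": force on a finger pad.
Only numpy, scipy, OpenCV 4.12 (cv2) and the standard library are available. Lean on these libraries where they do the work, as an engineer would, in place of code of your own. Each camera call takes 0.05 s, during which the arm holds its last target. There are 200 camera calls.

## Task

The game is over: close the lid of the plywood coin box. Lift the red knee knob of the folding stay up past centre so that the stay is unlocked while the lid still stands, then lower the lid gently and press it fully home without forcing anything; let go, and leave the other things on the table where they stand.

Things in the scene. Friction and masses are not known exactly. Their poses are not given: they have to be found in the camera images.
- base_board: Dark wooden board 240 (x) x 280 (y) x 12 mm, fixed to the table; origin at the centre of its underside, x from the box's front to its hinge side, z up. On it, on four screw feet, stands a plywood box 200 x 240 x 65 mm, rim nominally 89 mm over the table. The feet are set by hand: box, lid and stay all sit up to 7 mm higher or lower than nominal; this is not measured, feel for it.
- lid (a joint): Plywood lid 205 x 240 x 10 mm, 0.3-0.55 kg, hinged on the box's rear (+x) rim. 0 = standing open, leaning 10 deg forward; grows as it comes down; 1.40 = shut on the rim. Stiff hinges (0.8 Nm, some 4 N at the tongue) keep it at any angle once the stay is unlocked; a locked stay holds it open. A push of 10 N on the front edge shuts it; over 20 N forces the box down on its feet.
- stay_knee (a joint): Bend of the steel folding stay outside the box's right (-y) wall: lower link 81 mm, upper link 122 mm (to the lid). 0 = locked, sagging past straight onto its stop; 0.32 = straight; grows as the knee rises and folds forward; about 3.2 when the lid is shut. A spring pulls it to the lock: let go below about 0.6 it falls back; above about 0.7 it stays. Takes some 4-8 N at the knob.
- knob_start (a point): Nominal centre of the stay's red knee knob, locked at the start (true height within 7 mm): a disc of 24 mm diameter, 20 mm thick along y, on the end of the lower link, 15 mm outside the box wall, 24 mm over the rim. Can be pinched along y from above. Lifted, it moves on a circle about point stay_pivot, up and to the front (-x): 0.2 rad of turn makes the knee straight, 0.5 rad bends it to 0.8.
- stay_pivot (a point): Nominal pivot of the stay's lower link on the box's right side, in the plane of the knob; axis along y. The knob's circle about it has a radius of 81 mm. True height as for the box, within 7 mm.
- hinge_line (a point): Nominal middle of the lid's hinge axis (along y), at the rear rim, 89 mm over the table; true height within 7 mm.
- tongue_open (a point): Nominal centre of the round end of the lid's dark wooden tongue while the lid stands open: a disc of 24 mm diameter, 20 mm thick along y, sticking out 39 mm from the middle of the lid's free edge; it turns about point hinge_line at 232 mm radius. It can be pinched along y from above and turns between the pads as the lid comes down. True height within 7 mm.
- tongue_shut (a point): Where the centre of the tongue's round end nominally lies when the lid is shut, 32 mm in front of the box; the shut lid's top is 5 mm above this point. True height within 7 mm.
- candy_jar: Bystander: closed amber glass candy jar with red cap, 76 mm diameter, 120 mm high, loose; origin at the centre of its underside.
- striker: Bystander: orange carrom striker disc, 41 mm diameter, 10 mm high, loose; origin at the centre of its underside.
- steel_plate: Bystander: round steel plate, 140 mm diameter, 18 mm high, loose; origin at the centre of its underside.
- snack_carousel: Bystander: yellow and white plastic snack carousel with six cups, 190 mm diameter, 131 mm high, loose; origin at the centre of its underside.

How it is judged:
By the outcome, as a careful person would: the job done as asked, in the order asked, and still so for the second after the job is handed in, with the robot touching nothing.
It also fails if it takes over 70 s, if anything falls off the work surface, if the arm or the gripper's body presses on something with over 40 N, if the wrist force passes 120 N, or if a joint passes its speed limit or range.

## Working session

There is one attempt and no reset: what is moved stays moved. The work goes in short steps, Python scripts to look and compute and a shell command to move; the robot and the scene stay as the last step left them, time stands still between calls to the robot, and variables do not carry over. Pictures are saved under pics/ and viewed, at most 10 in all, crops included, and the job is handed in when it is done.

```bash
mkdir -p pics; cat > h.py <<'E'
from rig import manip
import numpy as np, cv2
from scipy.spatial.transform import Rotation as R
def cam(n):
    return manip.get_image(n)
def ray(c,p):
    K=np.array(c["intrinsics"]);T=np.array(c["T"])
    d=T[:3,:3]@np.linalg.solve(K,[p[0],p[1],1.]);return T[:3,3],d/np.linalg.norm(d)
def proj(c,P):
    T=np.array(c["T"]);q=T[:3,:3].T@(np.array(P)-T[:3,3]);q=np.array(c["intrinsics"])@q;return q[:2]/q[2]
def tri(rs):
    A=sum(np.eye(3)-np.outer(d,d) for o,d in rs);b=sum((np.eye(3)-np.outer(d,d))@o for o,d in rs);return np.linalg.solve(A,b)
E
cat > a.py <<'E'
from h import *
cs={n:cam(n) for n in("side","top")}
big=np.hstack([cs[n]["img"] for n in cs])
for n in cs: cv2.imwrite(f"pics/{n}0.png",cs[n]["img"][:,:,::-1])
for t in ["base_board","knob_start","stay_pivot","hinge_line","tongue_open","tongue_shut","candy_jar","striker","steel_plate","snack_carousel"]:
    rs=[];s=""
    for n in cs:
        r=manip.place_of(t,n)
        if r: rs.append(ray(cs[n],r[0]["at"])); s+=f" {n} {np.round(r[0]['at'])} {r[0]['score']:.2f}"
    print(t,s, np.round(tri(rs),1) if len(rs)==2 else "")
s=manip.observe(); print(s["time_s"],s["tool_rot"],s["force"])
print({n:np.round(np.array(c["T"])[:3,3]) for n,c in cs.items()})
print(R.from_rotvec(s["tool_rot"]).as_matrix().round(3))
E
python3 a.py
```

```text
base_board  side [278. 246.] 0.58 top [263. 210.] 0.62 [571.3  59.8  -6.1]
knob_start  side [317. 235.] 0.75 top [311. 197.] 0.89 [595.9 -64.7 111.2]
stay_pivot  side [297. 264.] 0.62 top [313. 226.] 0.91 [525.5 -73.8  66.2]
hinge_line  side [299. 202.] 0.89 top [256. 175.] 0.80 [656.8  74.3  95.9]
tongue_open  side [289. 132.] 0.68 top [254. 165.] 0.77 [638.3  75.8 319.2]
tongue_shut  side [238. 244.] 0.71 top [264. 257.] 0.88 [443.5  53.6  88.3]
candy_jar  side [389. 372.] 0.77 top [403. 168.] 0.72 [ 674.3 -350.5 -201.3]
striker  side [292. 384.] 0.90 top [384. 293.] 0.50 [ 342.  -271.5   13.8]
steel_plate  side [428. 313.] 0.95 top [404. 168.] 0.98 [ 694.3 -337.3   -5.6]
snack_carousel  side [222. 182.] 0.63 top [137. 192.] 0.60 [616.4 407.8   2.8]
1.1 [ 7.09773265e-01  3.06033798e+00 -5.10413533e-05] [-0.21004202 -0.68296854 -0.00433699]
{'side': array([  89., -572.,  794.]), 'top': array([ 475.,   32., 1328.])}
[[-0.898  0.44   0.   ]
 [ 0.44   0.898 -0.   ]
 [-0.    -0.    -1.   ]]
```

View pics/side0.png

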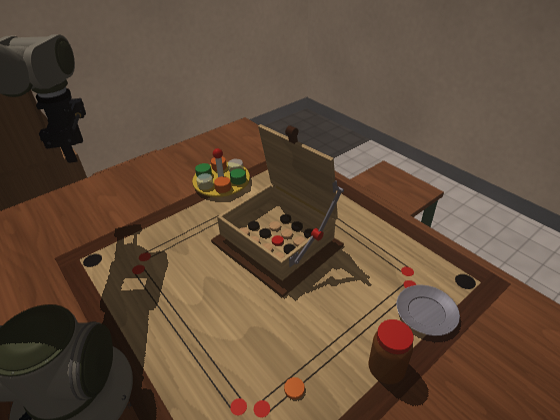

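View pics/top0.png

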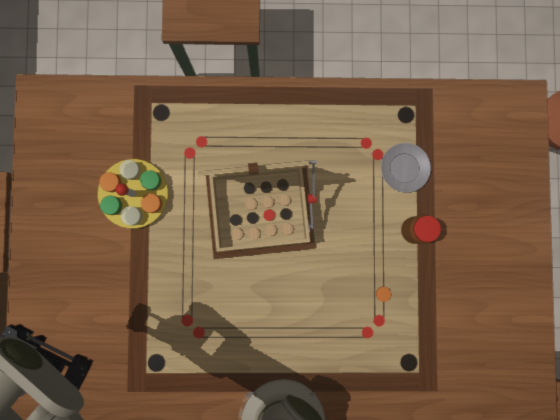

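The side view shows the lid standing with its tongue at about (292,132) and the knob at (317,233). The top view has the knob at (311,199) and the tongue at (253,168). The jar stands at top (427,229), to the right and away from the box. The detections agree with both pictures, so I'll fit one rigid box pose to them.

```bash
cat > b.py <<'E'
from h import *
from scipy.optimize import least_squares
cs={n:cam(n) for n in("side","top")}
M={"base_board":(0,0,0),"hinge_line":(100,0,89),"tongue_open":(100-232*np.cos(1.4),0,89+232*np.sin(1.4)),"tongue_shut":(-132,0,89)}
obs=[]
for t in list(M)+["knob_start","stay_pivot"]:
    for n in cs:
        r=manip.place_of(t,n)
        if r: obs.append((t,n,r[0]["at"]))
def pts(p):
    x,y,a,kx,kz,px,ky,dz=p
    q={t:np.array(v,float) for t,v in M.items()}
    q["stay_pivot"]=np.array([px,ky,kz-np.sqrt(max(81**2-(kx-px)**2,1))]); q["knob_start"]=np.array([kx,ky,kz])
    Rz=R.from_euler("z",a).as_matrix()
    return {t:Rz@v+[x,y,0 if t=="base_board" else dz] for t,v in q.items()}
def f(p):
    P=pts(p); e=[proj(cs[n],P[t])-u for t,n,u in obs]
    return np.r_[np.concatenate(e),(p[4]-113)/1,(p[6]+140)/4,p[7]/4]
s=least_squares(f,[571,60,.1,15,113,-50,-135,0],loss="soft_l1")
print(np.round(s.x,3),np.round(s.fun,1))
for t,v in pts(s.x).items(): print(t,v.round(1))
E
python3 b.py
```

```text
[ 5.71810e+02  6.44430e+01  1.14000e-01  2.92500e+00  1.12731e+02
 -6.05560e+01 -1.32662e+02  9.87000e-01] [-0.3 -2.7 -2.2 -1.4 -1.7 -0.3  0.8 -3.8  1.7  1.3 -0.3  5.6 -1.   0.4
  0.6 -0.  -0.6  0.2  1.6  0.5 -0.6 -2.3  3.1 -4.  -0.3  1.8  0.2]
base_board [571.8  64.4   0. ]
hinge_line [671.2  75.8  90. ]
tongue_open [632.   71.3 318.6]
tongue_shut [440.7  49.5  90. ]
stay_pivot [526.7 -74.2  63.4]
knob_start [589.8 -67.  113.7]
```

```bash
python3 - <<'E'
from h import *
rs=[];rt=[]
for n,k,t in(("side",(317,234),(292,133)),("top",(311,199),(253,168))):
    c=cam(n);im=c["img"].astype(int)
    m=(im[:,:,0]>110)&(im[:,:,1]<70)&(im[:,:,2]<80)
    v,u=np.nonzero(m);s=(abs(u-k[0])<12)&(abs(v-k[1])<12);p=(u[s].mean(),v[s].mean());rs.append(ray(c,p))
    print(n,s.sum(),p)
    x0,y0=t[0]-30,t[1]-30
    a=cv2.resize(c["img"][y0:y0+100,x0:x0+100],None,fx=4,fy=4,interpolation=cv2.INTER_CUBIC)
    globals().setdefault("L",[]).append(a)
print(tri(rs)); cv2.imwrite("pics/z1.png",np.hstack(L)[:,:,::-1])
E
```

```text
side 43 (np.float64(315.6744186046512), np.float64(231.67441860465115))
top 66 (np.float64(311.6666666666667), np.float64(198.45454545454547))
[591.15278145 -65.72472162 125.04016732]
```

View pics/z1.png

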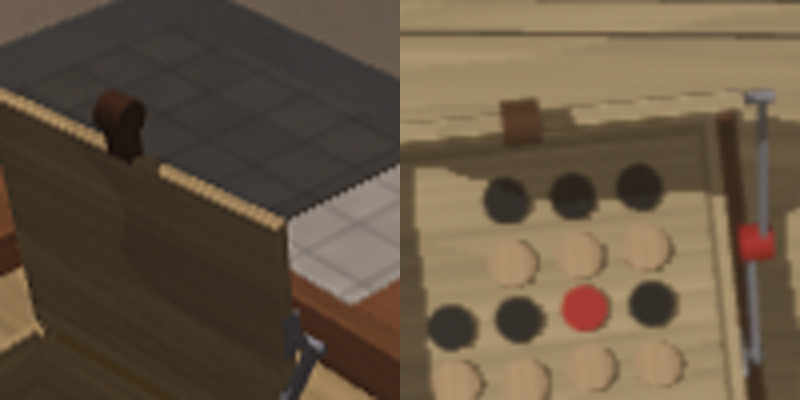

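The side crop puts the tongue tip at about (292,129) and the top crop puts it at (253,168.5). The knob is at top (312,198.5), which agrees with the fit. Next I move toward the knob.

```bash
python3 -m creep '[[-5.2,-3.3,0.3,-0.1,0.36],[-10.4,-6.6,0.6,-0.2,0.36],[-15.6,-9.9,1,-0.3,0.36],[-20.8,-13.2,1.4,-0.4,0.36],[-26,-16.5,1.8,-0.5,0.36],[-31.2,-19.8,2.2,-0.555,0.36],[-36.4,-23.1,2.6,-0.555,0.36],[-40,-25.4,3,-0.555,0.36]]'
cat > g.py <<'E'
from h import *; import sys
# wanted tcp x y z, tool-y yaw-> deltas in cm
s=manip.observe();Rt=R.from_rotvec(s["tool_rot"]).as_matrix()
w=np.array([float(a) for a in sys.argv[1:4]]);yaw=0.114
print("pos",np.round(s["tcp_pos"],1),"t",s["time_s"],"F",np.round(s["force"],1))
print("d",np.round(Rt.T@(w-s["tcp_pos"])/10,2),"twist",round(-((yaw+np.pi/2-np.arctan2(Rt[1,1],Rt[0,1])+np.pi/2)%np.pi-np.pi/2),3), Rt.round(2).tolist())
E
python3 g.py 586 -66.5 200
```

```text
time_s: 2.9
tcp_pos: [490.5, 87.3, 208.7]
tool_rot: [-0.153, 3.137, -0.0]
force: [1.0, 1.0, -0.4]
width: 0.679
grip_force: 0.0
pos [490.5  87.3 208.7] t 2.9 F [ 1.   1.  -0.4]
d [ -8.   -16.24   0.87] twist -0.017 [[-1.0, -0.1, 0.0], [-0.1, 1.0, -0.0], [-0.0, -0.0, -1.0]]
```

```bash
python3 -m creep '[[-2,-4.5,0,-0.015,0.36],[-4,-9,0,-0.015,0.36],[-6,-13,0.8,-0.015,0.36],[-8,-16.2,1,-0.015,0.36],[-8,-16.2,3,-0.015,0.36],[-8,-16.2,5,-0.015,0.36],[-8,-16.2,6,-0.015,0.36],[-8,-16.2,6.5,-0.015,0.36]]'
python3 g.py 586 -66.5 102
python3 - <<'E'
from h import *
L=[]
for n,k in(("side",(317,233)),("top",(312,198))):
    c=cam(n);x0,y0=k[0]-50,k[1]-60
    L.append(cv2.resize(c["img"][y0:y0+100,x0:x0+100],None,fx=4,fy=4,interpolation=cv2.INTER_CUBIC))
cv2.imwrite("pics/z2.png",np.hstack(L)[:,:,::-1])
E
```

```text
time_s: 3.9
tcp_pos: [585.1, -63.5, 143.6]
tool_rot: [0.179, -3.136, -0.0]
force: [0.0, -0.9, 0.1]
width: 0.678
grip_force: 0.0
pos [585.1 -63.5 143.6] t 3.9 F [ 0.  -0.9  0.1]
d [-0.05 -0.31  4.16] twist 0.0 [[-0.99, -0.11, -0.0], [-0.11, 0.99, 0.0], [0.0, 0.0, -1.0]]
```

View pics/z2.png

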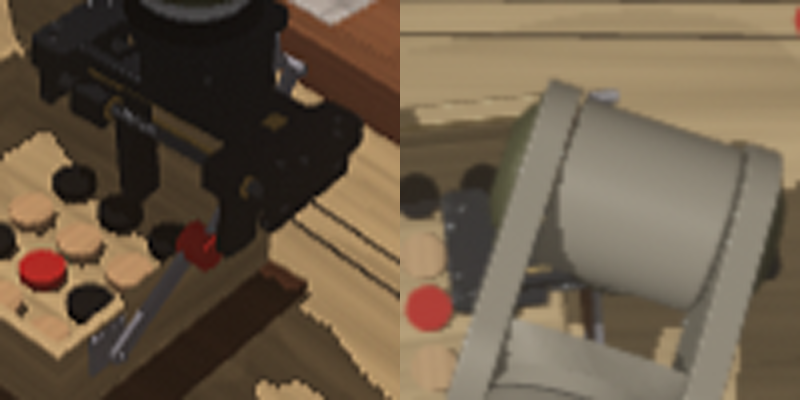

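The side crop shows the open fingers straddling the knob, with the knob at crop (200,243) and the tips at (135,200) and (235,245). I'll check this by projecting the TCP.

```bash
python3 - <<'E'
from h import *
c=cam("side")
for P in ([585.1,-63.5,143.6],[590,-66,114],[590,-66,120],[591,-66,124],[600,-66,120]):
    p=proj(c,P);print(P,p.round(1),((p-[267,173])*4).round())
E
```

```text
[585.1, -63.5, 143.6] [313.1 226.7] [184. 215.]
[590, -66, 114] [315.  235.3] [192. 249.]
[590, -66, 120] [315.1 233.5] [192. 242.]
[591, -66, 124] [315.4 232.1] [194. 236.]
[600, -66, 120] [318.1 231.6] [204. 235.]
```

```bash
python3 -m creep '[[-0.3,-0.35,1,0,0.36],[-0.3,-0.35,2,0,0.36],[-0.3,-0.35,3,0,0.36],[-0.3,-0.35,4,0,0.36],[-0.3,-0.35,4,0,-0.1],[-0.3,-0.35,4,0,-0.4],[-0.3,-0.35,4,0,-0.7],[-0.3,-0.35,4,0,-0.7]]' 12
```

```text
time_s: 5.05
tcp_pos: [588.6, -66.9, 104.0]
tool_rot: [-0.179, 3.136, -0.001]
force: [1.4, -8.4, -2.5]
width: 0.251
grip_force: 4.5
```

```bash
python3 -m creep '[[0,-0.1,0,0,-0.7],[0,-0.1,0,0,-0.7],[0,-0.2,0,0,-0.7],[0,-0.2,0,0,-0.7],[0,-0.2,0,0,-0.7],[0,-0.2,0,0,-0.7],[0,-0.2,0,0,-0.7],[0,-0.2,0,0,-0.7]]' 12
```

```text
time_s: 6.05
tcp_pos: [588.8, -68.5, 103.9]
tool_rot: [-0.179, 3.136, 0.0]
force: [0.3, 1.7, 2.5]
width: 0.224
grip_force: 12.0
```

```bash
python3 -m creep '[[0,0,0,0,-0.7],[0,0,0,0,-0.7],[0.13,0,-0.15,0,-0.7],[0.26,0,-0.31,0,-0.7],[0.4,0,-0.46,0,-0.7],[0.53,0,-0.61,0,-0.7],[0.53,0,-0.61,0,-0.7],[0.53,0,-0.61,0,-0.7]]' 30
```

```text
time_s: 7.05
tcp_pos: [584.5, -69.1, 109.5]
tool_rot: [-0.179, 3.134, 0.001]
force: [8.2, 3.4, -2.0]
width: 0.226
grip_force: 30.0
```

```bash
python3 -m creep '[[0.13,0,-0.15,0,-0.7],[0.26,0,-0.3,0,-0.7],[0.4,0,-0.44,0,-0.7],[0.55,0,-0.58,0,-0.7],[0.7,0,-0.71,0,-0.7],[0.86,0,-0.83,0,-0.7],[1.0,0,-0.94,0,-0.7],[1.17,0,-1.08,0,-0.7]]' 30
```

```text
time_s: 8.05
tcp_pos: [573.3, -70.4, 120.7]
tool_rot: [-0.179, 3.133, 0.0]
force: [9.0, 3.0, -1.4]
width: 0.223
grip_force: 30.0
```

```bash
python3 -m creep '[[0.3,0,-0.2,0,-0.7],[0.65,0,-0.42,0,-0.7],[1.0,0,-0.6,0,-0.7],[1.4,0,-0.79,0,-0.7],[1.75,0,-0.93,0,-0.7],[2.1,0,-1.05,0,-0.7],[2.45,0,-1.15,0,-0.7],[2.45,0,-1.15,0,-0.7]]' 30
```

```text
time_s: 9.05
tcp_pos: [549.7, -73.2, 133.4]
tool_rot: [-0.179, 3.129, -0.001]
force: [8.9, 4.8, 5.5]
width: 0.22
grip_force: 30.0
```

```bash
python3 -m creep '[[0.15,0,-0.1,0,-0.7],[0.3,0,-0.2,0,-0.7],[0.45,0,-0.25,0,-0.7],[0.45,0,-0.25,0,-0.7],[0.45,0,-0.25,0,-0.7],[0.45,0,-0.25,0,-0.7],[0.45,0,-0.25,0,-0.7],[0.45,0,-0.25,0,-0.7]]' 30
```

```text
time_s: 10.05
tcp_pos: [544.7, -73.7, 135.0]
tool_rot: [-0.179, 3.132, 0.0]
force: [9.4, 5.3, 0.7]
width: 0.225
grip_force: 30.0
```

```bash
python3 - <<'E'
from h import *
c=cam("side");L=c["img"][90:300,190:400]
cv2.imwrite("pics/z3.png",cv2.resize(L,None,fx=2.8,fy=2.8,interpolation=cv2.INTER_CUBIC)[:,:,::-1])
for n in("side","top"):
    print(manip.place_of("tongue_open",n)[:1],manip.place_of("knob_start",n)[:1])
E
```

```text
[] [{'at': [317.8, 235.2], 'score': 0.66}]
[{'at': [255.2, 167.1], 'score': 0.62}] [{'at': [312.5, 197.4], 'score': 0.66}]
```

View pics/z3.png

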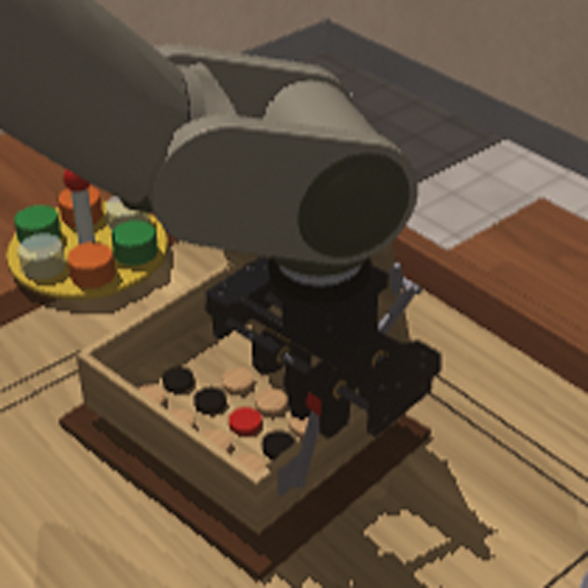

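The knob, at crop (313,403), is lifted with the lower link steep, and the lid is still standing. Releasing and rising.

```bash
python3 -m creep '[[0,0,0,0,-0.4],[0,0,0,0,0],[0,0,0,0,0.36],[0,0,0,0,0.36],[0,0,-1.5,0,0.36],[0,0,-4,0,0.36],[0,0,-7,0,0.36],[0,0,-10,0,0.36]]' 30
python3 - <<'E'
from h import *
c=cam("side");L=c["img"][90:300,190:400]
cv2.imwrite("pics/z4.png",cv2.resize(L,None,fx=2.8,fy=2.8,interpolation=cv2.INTER_CUBIC)[:,:,::-1])
E
```

```text
time_s: 11.3
tcp_pos: [542.9, -73.9, 236.8]
tool_rot: [-0.179, 3.136, -0.001]
force: [0.0, 0.1, -0.6]
width: 0.678
grip_force: 0.0
```

View pics/z4.png

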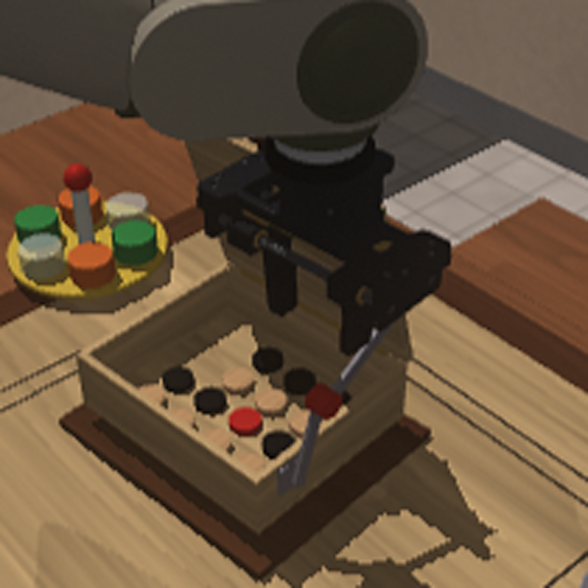

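The knob, at crop (323,401), stays raised and bent after release. I'll work out its turn and the next move.

```bash
python3 - <<'E'
from h import *
c=cam("side");n=np.array([-.1137,.9935,0]);P0=np.array([591,-67,0])
for p in ((190+323/2.8,90+401/2.8),(190+313/2.8,90+403/2.8)):
    o,d=ray(c,p);t=n@(P0-o)/(n@d);print((o+t*d).round(1))
t=cam("top")
print(tri([ray(c,(291.7,129.3)),ray(t,(253.3,168.5))]).round(1))
E
python3 g.py 560 65 345
```

```text
[553.2 -71.3 147.7]
[540.8 -72.7 154.1]
[634.6  72.4 329.1]
pos [543.4 -74.  236.4] t 11.45 F [-0.2 -0.2 -1.1]
d [ -3.27  13.61 -10.87] twist 0.0 [[-0.99, -0.11, 0.0], [-0.11, 0.99, -0.0], [-0.0, -0.0, -1.0]]
```

```bash
python3 -m creep '[[0,0,-5,0,0.36],[0,3,-10,0,0.36],[0,8,-11.8,0,0.36],[-2,13.5,-11.8,0,0.36],[-5,13.5,-11.8,0,0.36],[-8,13.5,-11.8,0,0.36],[-10.5,13.5,-11.8,0,0.36],[-10.5,13.5,-11.8,0,0.36]]' 12
python3 g.py 634 72 308
python3 - <<'E'
from h import *
c=cam("side");L=c["img"][60:270,190:400]
cv2.imwrite("pics/z5.png",cv2.resize(L,None,fx=2.8,fy=2.8,interpolation=cv2.INTER_CUBIC)[:,:,::-1])
p=proj(c,manip.observe()["tcp_pos"]);print((p-[190,60])*2.8)
E
```

```text
time_s: 12.45
tcp_pos: [632.7, 72.1, 350.3]
tool_rot: [0.179, -3.133, -0.001]
force: [0.1, 0.1, 0.6]
width: 0.68
grip_force: 0.0
pos [632.7  72.1 350.3] t 12.45 F [0.1 0.1 0.6]
d [-0.14 -0.03  4.23] twist 0.0 [[-0.99, -0.11, -0.0], [-0.11, 0.99, 0.0], [0.0, 0.0, -1.0]]
[280.1201704  171.82108545]
```

View pics/z5.png

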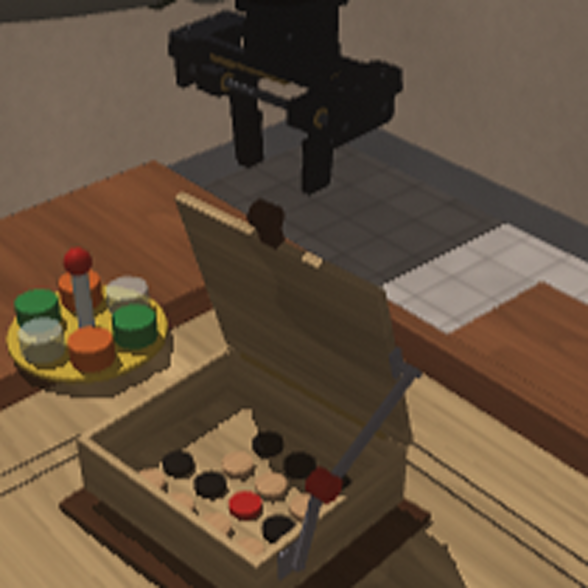

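The lid has leaned a little forward, with the tongue now at crop (265,218). The knob is stable at (323,484). I'll work out the new tongue position.

```bash
python3 - <<'E'
from h import *
c=cam("side");n=np.array([-.1137,.9935,0]);P0=np.array([633,72.,0])
for p in ((190+266/2.8,60+216/2.8),):
    o,d=ray(c,p);t=n@(P0-o)/(n@d);P=o+t*d;print(P.round(1))
    for y in (-10,10):
        P0b=P0+n*y;t=n@(P0b-o)/(n@d);print((o+t*d).round(1))
H=np.array([671.2,75.8]);b=np.array([.9935,.1137])
for dz in (0,5):
  for th in (1.2,1.25,1.3,1.35,1.4):
    q=np.r_[H-b*232*np.cos(th),90+dz+232*np.sin(th)];print(dz,th,q.round(1),((proj(c,q)-[190,60])*2.8).round())
E
```

```text
[614.   69.8 317.4]
[604.9  58.7 325.7]
[623.   80.9 309.2]
0 1.2 [587.7  66.2 306.2] [245. 240.]
0 1.25 [598.5  67.5 310.2] [254. 231.]
0 1.3 [609.5  68.7 313.5] [263. 222.]
0 1.35 [620.7  70.  316.4] [272. 214.]
0 1.4 [632.   71.3 318.6] [281. 207.]
5 1.2 [587.7  66.2 311.2] [244. 235.]
5 1.25 [598.5  67.5 315.2] [254. 226.]
5 1.3 [609.5  68.7 318.5] [263. 217.]
5 1.35 [620.7  70.  321.4] [272. 209.]
5 1.4 [632.   71.3 323.6] [281. 202.]
```

```bash
python3 -m creep '[[2.2,0,0,0,0.36],[2.2,0,1,0,0.36],[2.2,0,2.4,0,0.36],[2.2,0,3.6,0,0.36],[2.2,0,4.6,0,0.36],[2.2,0,4.6,0,0],[2.2,0,4.6,0,-0.4],[2.2,0,4.6,0,-0.7]]' 6
```

```text
time_s: 13.55
tcp_pos: [610.2, 69.6, 307.1]
tool_rot: [-0.179, 3.136, -0.0]
force: [0.5, -0.6, 0.5]
width: 0.362
grip_force: 0.0
```

```bash
python3 -m creep '[[0,0,0,0,-0.7],[0,0,0,0,-0.7],[0,0,0,0,-0.7],[0,0,0,0,-0.7],[0,0,0,0,-0.7],[0,0,0,0,-0.7],[0,0,0,0,-0.7],[0,0,0,0,-0.7]]' 6
```

```text
time_s: 14.55
tcp_pos: [610.2, 69.6, 306.9]
tool_rot: [-0.179, 3.136, -0.0]
force: [0.5, -1.3, 4.1]
width: 0.228
grip_force: 6.0
```

```bash
python3 -m creep '[[0,0,0,0,-0.3],[0,0,0.3,0,-0.3],[0,0,0.6,0,-0.3],[0,0,0.6,0,-0.7],[0,0,0.6,0,-0.7],[0,0,0.6,0,-0.7],[0,0,0.6,0,-0.7],[0,0,0.6,0,-0.7]]' 15
cat > arc.py <<'E'
import numpy as np,sys
t0,t1=float(sys.argv[1]),float(sys.argv[2])
for t in np.linspace(t0,t1,9)[1:]: print(round(23.2*(np.cos(t)-np.cos(t0)),2),round(-23.2*(np.sin(t)-np.sin(t0)),2),end=" | ")
E
python3 arc.py 1.30 1.1; echo; python3 arc.py 1.1 .75
```

```text
time_s: 15.55
tcp_pos: [610.0, 69.5, 300.3]
tool_rot: [0.179, -3.136, 0.0]
force: [0.8, -1.0, -4.6]
width: 0.226
grip_force: 15.0
0.56 0.16 | 1.11 0.34 | 1.66 0.53 | 2.2 0.73 | 2.74 0.95 | 3.27 1.18 | 3.8 1.42 | 4.32 1.68 | 
0.89 0.48 | 1.77 1.0 | 2.62 1.56 | 3.44 2.15 | 4.24 2.78 | 5.0 3.44 | 5.74 4.13 | 6.45 4.86 |
```

```bash
python3 -m creep '[[0.56,0,0.16,0,-0.7],[1.11,0,0.34,0,-0.7],[1.66,0,0.53,0,-0.7],[2.2,0,0.73,0,-0.7],[2.74,0,0.95,0,-0.7],[3.27,0,1.18,0,-0.7],[3.8,0,1.42,0,-0.7],[4.32,0,1.68,0,-0.7]]' 15
```

```text
time_s: 16.55
tcp_pos: [568.0, 65.0, 284.8]
tool_rot: [-0.18, 3.132, 0.0]
force: [5.4, 1.9, 0.5]
width: 0.223
grip_force: 15.0
```

```bash
python3 -m creep '[[0.89,0,0.48,0,-0.7],[1.77,0,1.0,0,-0.7],[2.62,0,1.56,0,-0.7],[3.44,0,2.15,0,-0.7],[4.24,0,2.78,0,-0.7],[5.0,0,3.44,0,-0.7],[5.74,0,4.13,0,-0.7],[6.45,0,4.86,0,-0.7]]' 15
python3 arc.py .75 .45;echo; python3 arc.py .45 .2; echo; python3 arc.py .2 0.06
```

```text
time_s: 17.55
tcp_pos: [502.3, 57.9, 234.7]
tool_rot: [0.18, -3.136, -0.002]
force: [1.5, 6.2, 2.2]
width: 0.223
grip_force: 15.0
0.58 0.65 | 1.14 1.32 | 1.67 2.01 | 2.17 2.71 | 2.65 3.44 | 3.1 4.19 | 3.52 4.95 | 3.92 5.72 | 
0.31 0.66 | 0.59 1.32 | 0.85 2.0 | 1.1 2.68 | 1.32 3.37 | 1.51 4.07 | 1.69 4.77 | 1.85 5.48 | 
0.08 0.4 | 0.15 0.8 | 0.21 1.2 | 0.27 1.6 | 0.32 2.0 | 0.36 2.41 | 0.39 2.81 | 0.42 3.22 |
```

```bash
python3 -m creep '[[0.58,0.04,0.65,0,-0.7],[1.14,0.08,1.32,0,-0.7],[1.67,0.12,2.01,0,-0.7],[2.17,0.15,2.71,0,-0.7],[2.65,0.18,3.44,0,-0.7],[3.1,0.2,4.19,0,-0.7],[3.52,0.2,4.95,0,-0.7],[3.92,0.2,5.72,0,-0.7]]' 15
```

```text
time_s: 18.55
tcp_pos: [464.2, 53.9, 177.7]
tool_rot: [-0.179, 3.135, -0.003]
force: [4.2, -6.8, 1.0]
width: 0.228
grip_force: 15.0
```

```bash
python3 -m creep '[[0.31,-0.05,0.66,0,-0.7],[0.59,-0.07,1.32,0,-0.7],[0.85,-0.07,2.0,0,-0.7],[1.1,-0.07,2.68,0,-0.7],[1.32,-0.07,3.37,0,-0.7],[1.51,-0.07,4.07,0,-0.7],[1.69,-0.07,4.77,0,-0.7],[1.85,-0.07,5.48,0,-0.7]]' 15
```

```text
time_s: 19.55
tcp_pos: [446.0, 51.9, 123.0]
tool_rot: [-0.179, 3.135, -0.001]
force: [5.3, -2.5, 1.6]
width: 0.219
grip_force: 15.0
```

```bash
python3 -m creep '[[0.06,-0.02,0.4,0,-0.7],[0.12,-0.02,0.8,0,-0.7],[0.17,-0.02,1.2,0,-0.7],[0.22,-0.02,1.6,0,-0.7],[0.26,-0.02,2.0,0,-0.7],[0.3,-0.02,2.4,0,-0.7],[0.33,-0.02,2.8,0,-0.7],[0.35,-0.02,3.2,0,-0.7]]' 15
```

```text
time_s: 20.55
tcp_pos: [442.0, 51.5, 91.0]
tool_rot: [0.179, -3.136, 0.0]
force: [2.7, -1.3, 2.3]
width: 0.222
grip_force: 15.0
```

```bash
python3 -m creep '[[0.01,0,0.1,0,-0.7],[0.02,0,0.2,0,-0.7],[0.03,0,0.3,0,-0.7],[0.03,0,0.4,0,-0.7],[0.03,0,0.5,0,-0.7],[0.04,0,0.6,0,-0.7],[0.04,0,0.7,0,-0.7],[0.04,0,0.8,0,-0.7]]' 15
```

```text
time_s: 21.55
tcp_pos: [441.8, 51.4, 83.2]
tool_rot: [-0.179, 3.136, -0.0]
force: [3.5, -1.1, 1.5]
width: 0.224
grip_force: 15.0
```

```bash
python3 -m creep '[[0,0,0.05,0,-0.7],[0,0,0.1,0,-0.7],[0,0,0.15,0,-0.7],[0,0,0.2,0,-0.7],[0,0,0.25,0,-0.7],[0,0,0.3,0,-0.7],[0,0,0.3,0,-0.7],[0,0,0.3,0,-0.7]]' 15
```

```text
time_s: 22.55
tcp_pos: [441.7, 51.4, 80.3]
tool_rot: [0.179, -3.136, 0.0]
force: [2.9, -0.4, 4.1]
width: 0.223
grip_force: 15.0
```

```bash
python3 -m creep '[[0,0,0.05,0,-0.7],[0,0,0.1,0,-0.7],[0,0,0.15,0,-0.7],[0,0,0.2,0,-0.7],[0,0,0.2,0,-0.7],[0,0,0.2,0,-0.7],[0,0,0.2,0,-0.7],[0,0,0.2,0,-0.7]]' 15
```

```text
time_s: 23.55
tcp_pos: [441.8, 51.4, 79.2]
tool_rot: [-0.18, 3.136, -0.0]
force: [-0.9, -0.7, 17.1]
width: 0.224
grip_force: 15.0
```

```bash
python3 -m creep '[[0,0,-0.05,0,-0.7],[0,0,-0.05,0,-0.3],[0,0,-0.05,0,0.1],[0,0,-0.05,0,0.1],[0,0,-1,0,0.1],[0,0,-3,0,0.1],[0,0,-6,0,0.1],[6,0,-9,0,0.1]]'
python3 - <<'E'
from h import *
c=cam("side");L=c["img"][130:340,170:380]
cv2.imwrite("pics/z6.png",cv2.resize(L,None,fx=2.8,fy=2.8,interpolation=cv2.INTER_CUBIC)[:,:,::-1])
E
```

```text
time_s: 24.55
tcp_pos: [387.7, 44.7, 167.6]
tool_rot: [-0.18, 3.134, -0.001]
force: [-0.6, -0.5, 0.6]
width: 0.549
grip_force: 0.0
```

View pics/z6.png

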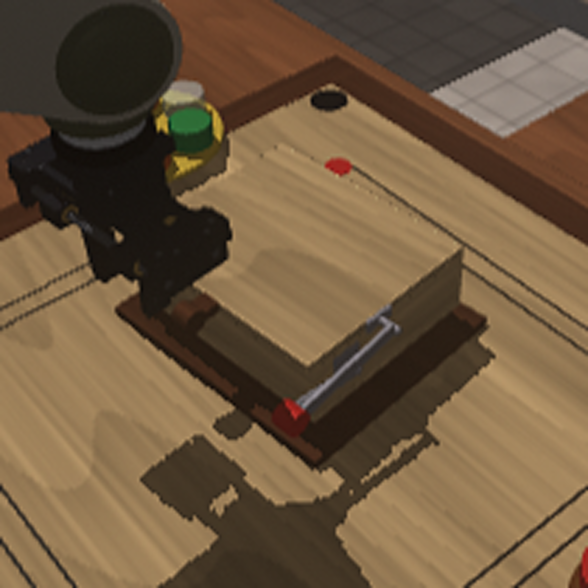

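The lid lies flat on the rim, the stay is folded with its knob at crop (290,415), and the gripper is clear. The press ended in firm contact at 17 N, so I'm handing in.

```bash
python3 -m creep '[[0,0,-2,0,0.1],[0,0,-4,0,0.1],[0,0,-6,0,0.1],[0,0,-6,0,0.1],[0,0,-6,0,0.1],[0,0,-6,0,0.1],[0,0,-6,0,0.1],[0,0,-6,0,0.1]]'; python3 -c "
from rig import manip
print(manip.close_job())"
```

```text
time_s: 25.6
tcp_pos: [386.2, 45.1, 226.0]
tool_rot: [0.179, -3.136, -0.0]
force: [0.7, -0.2, 0.6]
width: 0.549
grip_force: 0.0
the job is handed in; nothing more can be done
None
```

I unlocked the stay while the lid stood (it leaned about 0.1 rad forward as the knob came up), then lowered the lid, pressed it home at about 17 N, let go, and handed the job in at about 26 s without going near the other things on the table.

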